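Load a fresh roll in the tag printer

ROBOT

A 7-joint arm with a two-finger parallel gripper is mounted at the origin on the work surface. World frame = base frame: x ahead of the robot, y to its left, z up, the work surface at z = 0. Lengths are in m, angles in rad, forces in N, time in s.
With the tool pointing down it reaches from about 0.425 to 0.925 m from the base axis. Payload 6.8 kg.
Tool frame: the origin (TCP) lies between the finger pads; the fingertips stand 8 mm ahead of it and the grasp point (between the pads) lies 11 mm behind it; z points along the fingers, y is the line along which they close (so a half turn about z gives the same grasp; the last joint's range is limited). The gripper opens to 88 mm and grips with 3 to 60 N. Pads are 20 mm wide; open, the fingers measure 115 mm over their backs; the gripper's body (75 mm by 178 mm) begins 61 mm behind the grasp point.
Start: joints at [-1.209, 0.477, 0.022, 1.555, -0.011, 1.109, -0.083], TCP at [0.306, 0.602, 0.231] pointing down, gripper open.
Joint ranges: [-2.96, 2.96], [-0.34, 2.1], [-1.41, 1.46], [0.24, 2.44], [-1.37, 4.51], [0.17, 1.92], [-2.96, 2.96]. Speed limits (rad/s): [2.39, 2.39, 3.14, 3.14, 3.14, 3.14, 3.14].

INTERFACE

Orientations are given as a unit quaternion [x, y, z, w].
In Python, from plant import status, camera, env gives the robot as it stands.
- The arm moves only by the tool move_arm, never from a script. Its argument "rows" is a list of rows, each a list of 3 entries, a list of its own where there are three numbers: the shift along the tool's x, y, z in cm, then the turn, a rotation vector about the tool's x, y, z in rad, then the closure, from 0 (fully open) to 1 (shut). In form: [[[x, y, z], [wx, wy, wz], fingers], ...]. A call has 1 to 20 rows; each row shifts and turns the commanded pose from where the row before left it, along the tool's axes as they then stand; what a row does not reach is not made up. A row lasts 1/10 s, in which the tool goes at most 50 mm and 8.59 degrees, less where a joint would pass 70% of its speed; a pose out of reach is approached as far as the arm can. A call is refused whole if a number of a shift passes 5 or a number of a turn 0.15, either way. A call with a gripper value outside its range is refused whole. The fingers move at their own pace and stop on an object; "grip_force" is the grip in N (left out, the last holds). Time passes only in rows, so rows that do not move let the fingers close. It gives the time, the measured TCP pose, the force, the opening and the grip force at its end, in the units of the state.
- status.observe(): the state, without advancing time (a new reading comes with each control period).
- camera(name): name is "scene" or "top" or "wrist"; returns a dict with "color" (420x560x3 uint8, red, green, blue), "depth" (420x560 float32, m along the optical axis (not along the pixel's ray), 0 where there is no reading), "intrinsics" (3x3 intrinsics, pixels), "world_from_camera" (4x4, takes a point from camera to world coordinates); the wrist camera has in their place "T_tool_cam" (4x4, takes a point from camera to tool coordinates, whose origin is the TCP and whose axes are the flange's). Camera axes: x right, y up, looking along -z (the intrinsics and any distortion apply to the point x, -y, -z); pixel columns grow to the right and rows downward; lengths in m; the calibration is good to about 2 mm. A picture is of the moment at which its call begins: read the wrist's pose just before it.
- env.hand_in(): hands the job in; it is judged then, once.
The state is a dict: "time": time; "joints": joint angles; "dq": joint speeds; "tau": joint torques, N m; "ee_pos": TCP position; "eef_rot": TCP orientation; "contact_force": force on the tool from outside, world axes, zero at the start; "moment": the same for the moment, N m; "opening": finger opening in m; "finger_force": force on a finger pad.
Only numpy, scipy, OpenCV 4.12 (cv2) and the standard library are available. Lean on these libraries where they do the work, as an engineer would, in place of code of your own. Each camera call takes 0.05 s, during which the arm holds its last target. There are 200 camera calls.

TASK

The tag printer on the counter has run out of paper. Without shoving the printer about, swing its front latch lever forward and down as far as it goes, then raise the cover right back to its stop so that it stays up. Lay the full roll from the tray (not the small used one) squarely on the rollers in the printer's well without dropping it, and leave the cover up so that I can thread the paper; leave everything else where it is.

Things in the scene. Friction and masses are not known exactly. Their poses are not given: they have to be found in the camera images.
- printer: grey desktop tag printer, 190 long (x) x 130 wide (y) x 117 mm high, about 1.8 kg, standing loose on the counter (slides if pushed with some 10 N); origin on the counter under its middle, x from its front (-x, half turned to the robot's right) to its rear, z up. Body x -100 to +90 mm, walls up to z 105 mm, under the flat cover (z 105 to 117 mm). Front face clear beside the latch (|y| over 22 mm)
- well_seat (a point): centre of a 56 mm roll at rest on both rollers of the well under the cover: printer x -18, y 0, z 62 mm; axes as the printer's. The well is open at the top (z 105 mm), x -72 to +34 mm, y -33 to +33 mm, floor at z 30 mm; two fixed steel rollers (9 mm diameter, along y, axes at z 34 mm, x -34 and -2 mm) cradle the roll
- latch_lever (a joint): latch lever in the middle of the front: 0 upright, its nose hooked over the cover's lip (latched); grows as its top swings forward (printer -x) and down; stops at 2.0 rad. Stiff, about 0.22 N m to turn, stays where it is left. With the nose over the lip the cover cannot rise
- latch_pivot (a point): middle of the lever's pivot (along printer y): printer x -116.5, y 0, z 85 mm. The lever is a dark plate 28 mm wide, 5 mm thick, reaching 64 mm from the pivot; its inner face (to the cover) lies in the plane through the pivot. The nose stands out 12.5 mm from the inner face, 34 to 40.5 mm from the pivot. Ears beside the pivot reach y +-22, z 98 mm
- latch_tip (a point): middle of the lever's free end on its inner face, 64 mm from the pivot. The last 23 mm are a bare thumb tab beyond the nose; latched, it rises 32 mm over the cover's top, with free room behind it to put closed fingertips on its inner side
- cover (a joint): flat cover of the printer, hinged along its rear edge; 0 shut, grows as its front rises, stops at 1.95 rad; 240 g, falls shut if left before about 1.45 rad and falls back to its stop beyond 1.6 rad; rests there by its weight
- cover_hinge (a point): middle of the cover's hinge (along printer y), printer x +74, y 0, z 105 mm; the cover's underside lies on the plane through the hinge
- cover_lip (a point): middle of the cover's lower front edge, 188 mm from the hinge. The cover is 12 mm thick and 128 mm wide; this lip overhangs the printer's front face by 14 mm over the whole width and is hooked from below beside the latch (about 42 mm left or right of the middle), with fingers leaned forward to get under it
- roll_tray: low grey tray 84 x 156 x 13 mm, fixed, on the robot's left or right of the printer; origin under its middle, y along its length; two steel rails along y (tops at z 12 mm) carry two rolls end to end, centres at y -38 and +38 mm, whichever is which
- roll_new: full roll of white tag paper, 56 mm diameter, 58 mm long, about 110 g, lying with its axis along its own y, which starts along the tray's y; origin at its centre, 36 mm over the counter at the start. Its flanks are free to be gripped across the diameter (along the tray's x)
- roll_used: small used roll, 36 mm diameter, 58 mm long, lying on the other half of the tray; origin at its centre, axis along y; stays there
- calculator: black desk calculator 150 x 105 x 20 mm, on the other side of the printer from the tray; origin under its middle
- stapler: dark stapler 140 x 36 x 50 mm, beyond the printer to the robot's right; origin under its middle
- coin_dish: white coin dish 90 mm across, 18 mm high, before the printer to the robot's left; origin under its middle
Not all that is in view belongs to the job. Leave any blue look-alike of the printer alone.

How it is judged:
On the way, in this order (a step that is already met when the one before it is completed fails the run):
1. the latch lever is swung down (over 1.7 rad) with the cover still shut (value of joint latch_lever above 1.7 rad and value of joint cover below 0.06 rad), for 0.2 s.
2. the cover is up against its stop (over 1.75 rad), the new roll not yet in the well (value of joint cover above 1.75 rad and distance between roll_new and well_seat above 0.03 m), for 0.2 s.
At the end, for the whole second after the job is handed in: the latch lever is down (over 1.6 rad), the cover is up (over 1.75 rad), and the full roll rests on both rollers of the well: centre within 8 mm of the seat in plan, 56 to 68 mm over the printer's foot, axis within 0.17 rad of the printer's y, at rest (under 0.02 m/s) and released (value of joint latch_lever above 1.6 rad and value of joint cover above 1.75 rad and horizontal distance between roll_new and well_seat below 0.008 m and z of roll_new in the frame of printer between 0.056 and 0.068 m and angle between the y axis of roll_new and the y axis of printer, either way round below 0.17 rad and linear speed of roll_new below 0.02 m/s); the robot touches nothing.
It fails at once if the new roll falls freely instead of being laid down (faster than 0.6 m/s with no finger on it) (linear speed of roll_new above 0.6 m/s and contact force between roll_new and the fingers below 0.1 N).
It fails at once if the used roll is moved more than 15 mm (distance of roll_used from where it was at the start of the episode above 0.015 m).
It fails at once if a bystander is moved more than 20 mm (distance of any of calculator, stapler, coin_dish from where it was at the start of the episode above 0.02 m).
It fails at once if the printer is shoved more than 20 mm from where it stood (distance of printer from where it was at the start of the episode above 0.02 m).
It also fails if it takes over 72 s, if anything falls off the work surface, if the arm or the gripper's body presses on something with over 40 N, if the wrist force passes 120 N, or if a joint passes its speed limit or range.

## Working session

There is one attempt and no reset: what is moved stays moved. The work goes in short steps, Python scripts to look and compute and a tool call to move; the robot and the scene stay as the last step left them, time stands still between calls to the robot, and variables do not carry over. Pictures are saved under pics/ and viewed, at most 10 in all, crops included, and the job is handed in when it is done.

Besides the shell and the picture viewer there is one more tool, called after ">>>" by a JSON object that holds its "op" and its "data", one argument or row to a line. move_arm: Moves the arm, as the interface text tells. Its arguments: {"type":"object","properties":{"rows":{"type":"array","items":{"type":"array"}},"grip_force":{"type":"number"}},"required":["rows"]}

```bash
ls; mkdir -p pics; python3 - <<'E'
from plant import status,camera
import cv2,numpy as np
s=status.observe();print({k:np.round(v,3) for k,v in s.items()})
for n in("scene","top"):
    c=camera(n);np.savez(f"pics/{n}0.npz",**c);cv2.imwrite(f"pics/{n}0.png",c["color"][...,::-1]);print(n,c["intrinsics"],np.round(c["world_from_camera"],3),[k for k in c])
E
```

```text
pics
{'time': np.float64(0.0), 'joints': array([-1.209,  0.478,  0.022,  1.556, -0.012,  1.109, -0.083]), 'dq': array([ 0.001,  0.001, -0.001, -0.002,  0.001,  0.   ,  0.001]), 'tau': array([ 0.0000e+00, -5.8287e+01,  1.5350e+00, -2.7260e+01, -5.4000e-02,
        1.7000e-02,  0.0000e+00]), 'ee_pos': array([0.305, 0.601, 0.23 ]), 'eef_rot': array([ 0.233,  0.973, -0.001, -0.   ]), 'contact_force': array([-0.133, -0.772, -0.165]), 'moment': array([-0.008,  0.018,  0.046]), 'finger_force': np.float64(0.0), 'opening': np.float64(0.088)}
scene [[408.28402664   0.         278.53943528]
 [  0.         408.28402664 207.38247777]
 [  0.           0.           1.        ]] [[ 0.148 -0.791  0.594  1.009]
 [ 0.989  0.118 -0.09  -0.067]
 [ 0.002  0.6    0.8    0.875]
 [ 0.     0.     0.     1.   ]] ['color', 'depth', 'intrinsics', 'world_from_camera']
top [[460.9258313    0.         282.71711684]
 [  0.         460.9258313  214.13286667]
 [  0.           0.           1.        ]] [[ 0.01   0.998 -0.064  0.373]
 [-1.     0.009 -0.013  0.014]
 [-0.012  0.064  0.998  1.446]
 [ 0.     0.     0.     1.   ]] ['color', 'depth', 'intrinsics', 'world_from_camera']
```

View pics/scene0.png

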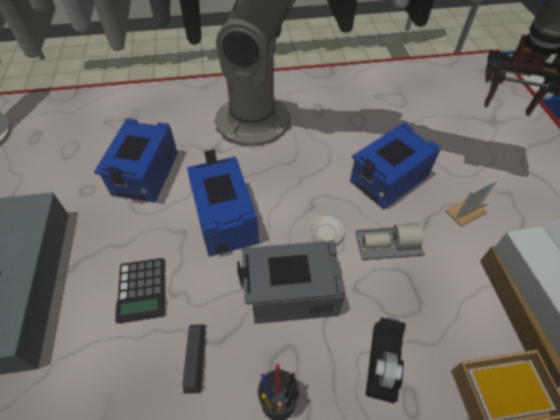

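View pics/top0.png

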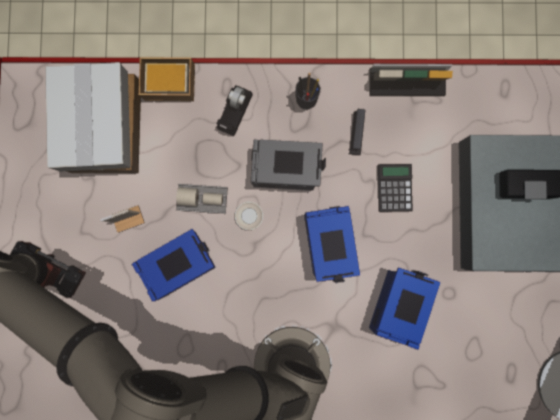

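The scene view shows one grey printer (about (290,280)) and three blue look-alikes at (138,160), (222,203) and (395,163). The top view shows the grey printer at (287,163) with its latch facing right at (323,163), the tray at (202,198) with the big roll at (187,197) and the small one at (212,199). The grey printer fits the task, since blue ones are to be left alone. I'll confirm that in a crop and measure.

```bash
cat > h.py <<'E'
import numpy as np,cv2
def cloud(c,T=None):
    K=c["intrinsics"];d=c["depth"];v,u=np.mgrid[:d.shape[0],:d.shape[1]]
    p=np.stack([(u-K[0,2])/K[0,0]*d,-(v-K[1,2])/K[1,1]*d,-d,np.ones_like(d)],-1)
    w=(p@(c["world_from_camera"] if T is None else T).T)[...,:3]; w[d==0]=np.nan; return w
E
python3 - <<'E'
import numpy as np,cv2
from h import *
top=dict(np.load("pics/top0.npz"));sc=dict(np.load("pics/scene0.npz"))
w={"top":cloud(top),"scene":cloud(sc)}
box={"top":{"printer":(240,130,335,200),"tray":(172,180,232,218),"dish":(230,195,268,232),"calc":(372,158,418,215),"stap":(345,105,370,158)},
"scene":{"printer":(228,225,355,330),"tray":(350,215,430,262)}}
for n in w:
  for o,(a,b,c,d) in box[n].items():
    P=w[n][b:d,a:c].reshape(-1,3);P=P[~np.isnan(P[:,0])]
    zs={"printer":[(.109,.125),(.13,.16)],"tray":[(.045,.075),(.026,.042),(.005,.075)],"dish":[(.006,.03)],"calc":[(.01,.03)],"stap":[(.02,.07)]}[o]
    for lo,hi in zs:
      Q=P[(P[:,2]>lo)&(P[:,2]<hi)]
      if len(Q)>5:
        r=cv2.minAreaRect((Q[:,:2]*1000).astype(np.float32));print(n,o,lo,hi,len(Q),np.round(r[0],1),np.round(r[1],1),round(r[2],1),"med",np.round(np.median(Q,0)*1000,1),"maxz",Q[:,2].max().round(4))
    print(" floor",np.nanmedian(P[np.abs(P[:,2])<.01][:,2]))
a=cv2.resize(top["color"][120:230,165:340],None,fx=4,fy=4,interpolation=cv2.INTER_CUBIC);cv2.imwrite("pics/crop1.png",a[...,::-1])
E
```

```text
top printer 0.109 0.125 2919 [609.2  18.9] [208.6 128.7] 87.1 med [608.1  20.  117.2] maxz 0.125
top printer 0.13 0.16 30 [602.8 -85.6] [16.5 25.1] 57.2 med [601.9 -85.  146.6] maxz 0.1534
 floor -9.45541724606258e-06
top tray 0.045 0.075 355 [509.5 290.7] [133.9  53.1] 82.8 med [513.  324.3  60.1] maxz 0.0712
top tray 0.026 0.042 194 [510.3 282. ] [121.9  55.7] 84.4 med [507.4 255.8  37.2] maxz 0.0419
top tray 0.005 0.075 1233 [513.4 288.7] [117.3 186.1] 1.3 med [508.1 293.1  20.6] maxz 0.0712
 floor 0.0023344634649939966
top dish 0.006 0.03 511 [468.1 140. ] [113.5 107.8] 88.8 med [458.4 138.4  12.7] maxz 0.0239
 floor 0.0014692424084470357
top calc 0.01 0.03 1406 [ 551.2 -310.3] [148.1 114.3] 1.0 med [ 556.2 -315.3   15.7] maxz 0.0292
 floor 0.00079190697600795
top stap 0.02 0.07 355 [ 728.9 -198.9] [ 26.4 123.8] 84.3 med [ 728.3 -197.5   41.2] maxz 0.0545
 floor 0.00038331098443755707
scene printer 0.109 0.125 5264 [610.5  17.1] [210.8 129.9] 87.2 med [617.7  17.3 117.3] maxz 0.125
scene printer 0.13 0.16 53 [606.5 -86.8] [ 5.3 27.5] 84.7 med [609.8 -86.8 148.2] maxz 0.1527
 floor 0.0003780849038261258
scene tray 0.045 0.075 489 [516.2 288.9] [132.9  52.5] 87.5 med [524.8 321.8  59.5] maxz 0.068
scene tray 0.026 0.042 398 [514.  287.5] [135.1  56.1] 85.0 med [521.4 260.   37.2] maxz 0.042
scene tray 0.005 0.075 1884 [514.5 286.9] [156.6  86.2] 85.5 med [527.1 294.3  27.4] maxz 0.068
 floor 0.0008692273392042482
```

View pics/crop1.png

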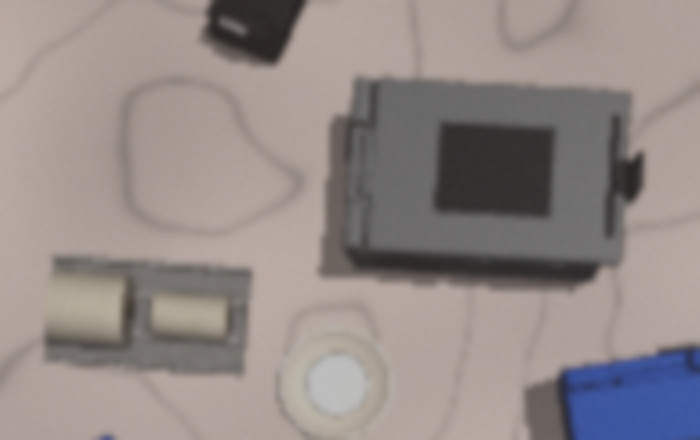

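The crop confirms it: the grey printer has its latch at right-middle (630,175), and the full roll is the larger one at (85,310), next to the used one at (190,315). Measured so far: printer origin about (0.6105, 0.030) with its x axis at yaw about 87.1°, and the tray centre about (0.5145, 0.287) at yaw about 85.5°. I'm moving above the printer now.

>>> {"op": "move_arm", "data": {
  "rows": [
    [[0, 0, -5], [0, 0, 0], 1],
    [[0, 0, -5], [0, 0, 0], 1],
    [[-3.6, -2.94, 0], [0, 0, 0], 1],
    [[-3.6, -2.94, 0], [0, 0, 0], 1],
    [[-3.6, -2.94, 0], [0, 0, 0], 1],
    [[-3.6, -2.94, 0], [0, 0, 0], 1],
    [[-3.6, -2.94, 0], [0, 0, 0], 1],
    [[-3.6, -2.94, 0], [0, 0, 0], 1],
    [[-3.6, -2.94, 0], [0, 0, 0], 1],
    [[-3.6, -2.94, 0], [0, 0, 0], 1],
    [[-3.6, -2.94, 0], [0, 0, 0], 1],
    [[-3.6, -2.94, 0], [0, 0, 0], 1],
    [[-3.6, -2.94, 0], [0, 0, 0], 1],
    [[-3.6, -2.94, 0], [0, 0, 0], 1],
    [[-3.6, -2.94, 0], [0, 0, 0], 1],
    [[-3.6, -2.94, 0], [0, 0, 0], 1],
    [[-3.6, -2.94, 0], [0, 0, 0], 1],
    [[-3.6, -2.94, 0], [0, 0, 0], 1]
  ]
}}

```text
time: 1.9
ee_pos: [0.6065, -0.0799, 0.3304]
eef_rot: [0.233, 0.973, 0.0, -0.0]
contact_force: [0.9, 0.3, -0.4]
opening: 0.0008
finger_force: 0.0
```

>>> {"op": "move_arm", "data": {
  "rows": [
    [[0, 0, 0], [0, 0, 0.144], 1],
    [[0, 0, 0], [0, 0, 0.144], 1],
    [[0, 0, 0], [0, 0, 0.144], 1],
    [[0, 0, 0], [0, 0, 0.144], 1],
    [[0, 0, 0], [0, 0, 0.144], 1],
    [[0, 0, 0], [0, 0, 0.144], 1],
    [[0, 0, 0], [0, 0, 0.144], 1],
    [[0, 0, 0], [0, 0, 0.144], 1],
    [[0, 0, 0], [0, 0, 0], 1],
    [[0, 0, 0], [0, 0, 0], 1]
  ]
}}

```text
time: 2.9
ee_pos: [0.606, -0.0781, 0.3304]
eef_rot: [0.724, 0.69, -0.0, -0.0]
contact_force: [0.3, -0.1, 0.1]
opening: 0.0004
finger_force: 0.0
```

```bash
cat >> h.py <<'E'
from scipy.spatial.transform import Rotation as R
def state(s):
    return np.array(s["ee_pos"]),R.from_quat(s["eef_rot"])
YAW=np.deg2rad(87.1);O=np.array([.6105,.030,0])
def Rp(): return R.from_euler("z",YAW)
def pw(x,y,z): return O+Rp().apply(np.array([x,y,z])/1000)
def to_p(w): return Rp().inv().apply(np.asarray(w)-O)*1000
def report(s):
    p,r=state(s);print("t",round(float(s["time"]),2),"tcp_p mm",to_p(p).round(1),"tool axes in printer(cols x y z)\n",(Rp().inv()*r).as_matrix().round(3),"F",np.round(s["contact_force"],1),"q",np.round(s["joints"],2),"op",round(float(s["opening"]),4))
def shift(s,tgt):  # world target -> cm in tool axes
    p,r=state(s);return (r.inv().apply(tgt-p)*100).round(2)
def wristT(c,s):
    p,r=state(s);T=np.eye(4);T[:3,:3]=r.as_matrix();T[:3,3]=p;return T@c["T_tool_cam"]
E
python3 - <<'E'
from plant import status,camera
from h import *
s=status.observe();c=camera("wrist");report(s)
w=cloud(c,wristT(c,s));np.savez("pics/w1.npz",w=w,**c);cv2.imwrite("pics/w1.png",c["color"][...,::-1])
P=w.reshape(-1,3);P=P[~np.isnan(P[:,0])]
for lo,hi in((.112,.122),(.13,.155)):
  Q=P[(P[:,2]>lo)&(P[:,2]<hi)]
  if len(Q)>9:
    q=to_p(Q);print(len(Q),np.percentile(q,[0.5,2,50,98,99.5],axis=0).round(1).tolist(),cv2.minAreaRect((Q[:,:2]*1000).astype(np.float32)))
E
```

```text
t 2.9 tcp_p mm [-108.2   -1.   330.4] tool axes in printer(cols x y z)
 [[ 1.     0.004 -0.   ]
 [ 0.004 -1.     0.001]
 [-0.    -0.001 -1.   ]] F [ 0.3 -0.1  0.1] q [-0.47  0.34  0.66  1.62 -0.21  1.26  0.18] op 0.0004
37137 [[-394.6, -209.0, 113.5], [-357.6, -59.6, 115.6], [-82.5, 50.8, 117.9], [73.9, 320.1, 119.9], [79.4, 329.5, 120.5]] ((545.2344970703125, -109.77410888671875), (647.6212768554688, 437.1835632324219), 9.567788124084473)
1126 [[-397.4, -257.6, 130.1], [-394.6, -256.0, 130.4], [-114.5, -11.7, 139.7], [-30.0, 333.0, 150.2], [-29.0, 333.9, 150.7]] ((534.080322265625, -105.06730651855469), (650.9771728515625, 227.51341247558594), 27.58616065979004)
```

View pics/w1.png

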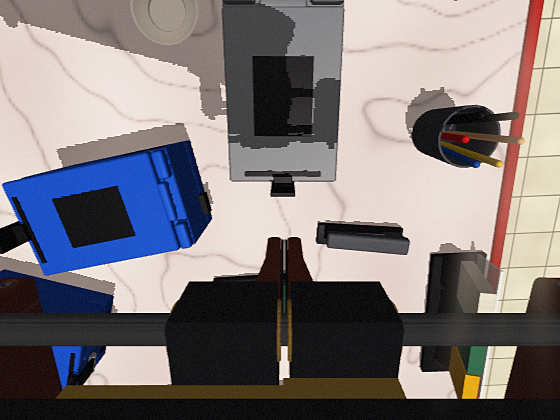

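The wrist view shows the grey printer at (283,95), its latch tab at (283,187) and the closed fingertips at (285,245). I'll refine the pose using only those pixels.

```bash
python3 - <<'E'
from h import *
d=np.load("pics/w1.npz");w=d["w"]
Q=w[0:200,215:355].reshape(-1,3);Q=Q[~np.isnan(Q[:,0])];q=to_p(Q)
c=Q[(Q[:,2]>.112)&(Q[:,2]<.123)]
print(np.median(c,0),cv2.minAreaRect((c[:,:2]*1000).astype(np.float32)));qc=to_p(c)
print(np.percentile(qc,[1,50,99],axis=0).round(1).tolist())
for a in(-100,-60,-20,20,50):
  m=abs(qc[:,0]-a)<8;print(a,np.percentile(qc[m,1],[.5,99.5]).round(1))
for b in(-50,-30,30,50):
  m=abs(qc[:,1]-b)<6;print(b,np.percentile(qc[m,0],[.5]).round(1))
l=q[(q[:,2]>.0+128)&(q[:,2]<160)];print(len(l),np.percentile(l,[1,50,99],axis=0).round(1).tolist())
t=l[l[:,2]>145];print(len(t),np.percentile(t,[1,50,99],axis=0).round(1).tolist())
E
```

```text
[0.60965986 0.02605468 0.11790951] ((609.0078735351562, 13.494033813476562), (195.43060302734375, 128.4907684326172), 87.29434967041016)
[[-106.9, -61.5, 115.4], [-3.8, 0.8, 117.9], [79.3, 62.9, 120.0]]
-100 [-62.4  63.9]
-60 [-62.7  63.3]
-20 [-62.3  63.5]
20 [-62.1  63.8]
50 [-62.2  63.6]
-50 [-108.5]
-30 [-108.7]
30 [-109.]
50 [-107.5]
237 [[-119.7, -13.1, 128.2], [-115.1, 0.6, 148.0], [-105.1, 13.9, 150.7]]
126 [[-119.8, -12.9, 145.6], [-117.1, 0.5, 149.3], [-114.7, 13.8, 150.9]]
```

```bash
sed -i 's/^YAW=.*/YAW=np.deg2rad(87.2);O=np.array([.610,.0312,0])/' h.py
```

>>> {"op": "move_arm", "data": {
  "rows": [
    [[1.3, -0.16, 0], [0, 0, 0], 1],
    [[0, 0, 4], [0, 0, 0], 1],
    [[0, 0, 4], [0, 0, 0], 1],
    [[0, 0, 4], [0, 0, 0], 1],
    [[0, 0, 3.5], [0, 0, 0], 1],
    [[0, 0, 2], [0, 0, 0], 1],
    [[0, 0, 1.5], [0, 0, 0], 1],
    [[0, 0, 0], [0, 0, 0], 1],
    [[-0.5, 0, 0], [0, 0, 0], 1],
    [[-0.4, 0, 0], [0, 0, 0], 1],
    [[-0.3, 0, 0], [0, 0, 0], 1],
    [[-0.3, 0, 0], [0, 0, 0], 1],
    [[0, 0, 0], [0, 0, 0], 1]
  ]
}}

```text
time: 4.25
ee_pos: [0.6054, -0.0799, 0.1414]
eef_rot: [0.725, 0.689, 0.001, 0.0]
contact_force: [1.5, 4.1, 1.2]
opening: 0.0001
finger_force: 2.0
```

```bash
python3 -c "
from plant import status
from h import *
report(status.observe())"
```

```text
t 4.25 tcp_p mm [-111.2   -0.8  141.4] tool axes in printer(cols x y z)
 [[ 1.    -0.002  0.001]
 [-0.002 -1.    -0.002]
 [ 0.001  0.002 -1.   ]] F [1.5 4.1 1.2] q [-0.39  0.52  0.57  1.83 -0.35  0.89  0.29] op 0.0001
```

>>> {"op": "move_arm", "data": {
  "rows": [
    [[-0.8, 0, 0], [0, 0, 0], 1],
    [[-0.8, 0, 0], [0, 0, 0], 1],
    [[-0.7, 0, 0.05], [0, 0, 0], 1],
    [[-0.7, 0, 0.3], [0, 0, 0], 1],
    [[-0.7, 0, 0.3], [0, 0, 0], 1],
    [[-0.6, 0, 0.5], [0, 0, 0], 1],
    [[-0.6, 0, 0.6], [0, 0, 0], 1],
    [[-0.6, 0, 0.7], [0, 0, 0], 1],
    [[-0.6, 0, 0.75], [0, 0, 0], 1],
    [[-0.1, 0, 0.8], [0, 0, 0], 1],
    [[0, 0, 0.8], [0, 0, 0], 1],
    [[0, 0, 0], [0, 0, 0], 1]
  ]
}}

```text
time: 5.45
ee_pos: [0.6006, -0.1431, 0.0914]
eef_rot: [0.725, 0.688, -0.001, -0.0]
contact_force: [-0.2, -2.2, -1.0]
opening: 0.0007
finger_force: 0.0
```

```bash
python3 -c "
from plant import status
from h import *
report(status.observe())"
```

```text
t 5.45 tcp_p mm [-174.6    0.9   91.4] tool axes in printer(cols x y z)
 [[ 1.    -0.003 -0.001]
 [-0.003 -1.     0.001]
 [-0.001 -0.001 -1.   ]] F [-0.2 -2.2 -1. ] q [-0.25  0.6   0.53  1.84 -0.4   0.81  0.43] op 0.0007
```

>>> {"op": "move_arm", "data": {
  "rows": [
    [[0, 0, 0.5], [0, 0, 0], 1],
    [[0.1, 0, 0.5], [0, 0, 0], 1],
    [[0.15, 0, 0.4], [0, 0, 0], 1],
    [[0.2, 0, 0.4], [0, 0, 0], 1],
    [[0.05, 0, 0.2], [0, 0, 0], 1],
    [[0, 0, 0], [0, 0, 0], 1],
    [[0, 0, 0], [0, 0, 0], 1]
  ]
}}

```text
time: 6.15
ee_pos: [0.6015, -0.1373, 0.0725]
eef_rot: [0.725, 0.689, -0.0, 0.0]
contact_force: [-1.8, -3.6, 3.0]
opening: 0.0005
finger_force: 2.0
```

```bash
python3 - <<'E'
from plant import status,camera
from h import *
s=status.observe();report(s)
c=camera("scene");w=cloud(c);q=to_p(w.reshape(-1,3)).reshape(w.shape)
m=(q[...,0]<-117)&(q[...,0]>-190)&(abs(q[...,1])<14)&(q[...,2]>30)&(q[...,2]<130)
print(m.sum(),np.percentile(q[m],[2,50,98],axis=0).round(1).tolist())
cv2.imwrite("pics/s2.png",cv2.resize(c["color"][190:340,180:380],None,fx=4,fy=4)[...,::-1])
E
```

```text
t 6.15 tcp_p mm [-168.8    0.2   72.5] tool axes in printer(cols x y z)
 [[ 1.    -0.002 -0.   ]
 [-0.002 -1.     0.   ]
 [-0.    -0.    -1.   ]] F [-1.8 -3.6  3. ] q [-0.25  0.62  0.51  1.85 -0.42  0.78  0.44] op 0.0005
179 [[-177.4, -13.3, 70.4], [-134.9, -3.1, 78.9], [-118.4, 12.4, 110.7]]
```

View pics/s2.png

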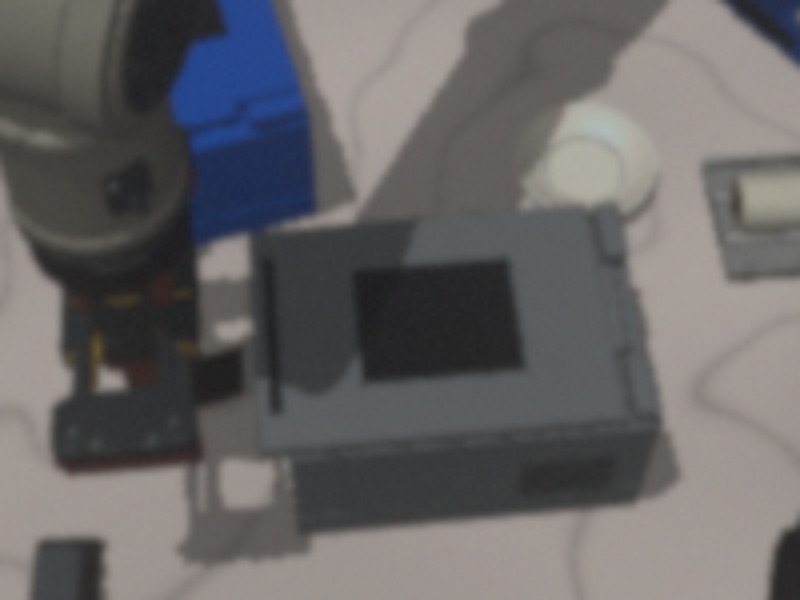

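>>> {"op": "move_arm", "data": {
  "rows": [
    [[0, 0, 0.2], [0, 0, 0], 1],
    [[0, 0, 0.2], [0, 0, 0], 1],
    [[0, 0, 0], [0, 0, 0], 1],
    [[0, 0, 0], [0, 0, 0], 1]
  ]
}}

```text
time: 6.6
ee_pos: [0.602, -0.1371, 0.071]
eef_rot: [0.725, 0.689, 0.001, -0.0]
contact_force: [-8.1, -2.1, 22.1]
opening: 0.0002
finger_force: 10.5
```

>>> {"op": "move_arm", "data": {
  "rows": [
    [[0, 0, -2], [0, 0, 0], 1],
    [[0, 0, -5], [0, 0, 0], 1],
    [[0, 0, -5], [0, 0, 0], 1],
    [[-1.2, 4.2, 0], [0, 0, 0], 1],
    [[0, 0, 0], [0, 0.15, 0], 1],
    [[0, 0, 0], [0, 0.15, 0], 1],
    [[0, 0, 0], [0, 0.15, 0], 1],
    [[0, 0, 0], [0, 0.15, 0], 1],
    [[0, 0, 0], [0, 0.15, 0], 1],
    [[0, 0, 0], [0, 0, 0], 1],
    [[0, 0, 0], [0, 0, 0], 1]
  ]
}}

```text
time: 7.7
ee_pos: [0.6431, -0.1506, 0.1879]
eef_rot: [0.675, 0.641, 0.265, -0.252]
contact_force: [0.2, 0.1, 0.3]
opening: 0.0003
finger_force: 0.0
```

```bash
python3 - <<'E'
from plant import status,camera
from h import *
s=status.observe();report(s)
c=camera("scene");w=cloud(c);q=to_p(w.reshape(-1,3)).reshape(w.shape)
m=(q[...,0]<-110)&(q[...,0]>-190)&(abs(q[...,1])<14)&(q[...,2]>30)&(q[...,2]<130)
print(m.sum(),np.percentile(q[m],[2,50,98],axis=0).round(1).tolist())
for n in("scene","top"):
  w=cloud(camera(n)).reshape(-1,3);w=w[(w[:,2]>.11)&(w[:,2]<.124)];q=to_p(w);q=w[(abs(q[:,0])<125)&(abs(q[:,1])<75)];print(len(q),cv2.minAreaRect((q[:,:2]*1000).astype(np.float32)))
print(shift(s,pw(-180,-42,110)),shift(s,pw(-150,-42,80)),shift(s,pw(-126,-42,86)))
E
```

```text
t 7.7 tcp_p mm [-180.   -42.   187.9] tool axes in printer(cols x y z)
 [[ 0.732 -0.002  0.681]
 [-0.002 -1.    -0.001]
 [ 0.681 -0.001 -0.732]] F [0.2 0.1 0.3] q [ 0.25  0.72  0.31  1.51 -0.86  1.45  0.82] op 0.0003
321 [[-171.1, -13.5, 57.6], [-141.4, -1.5, 75.9], [-110.8, 12.4, 114.3]]
5261 ((610.9884033203125, 21.3902587890625), (203.405029296875, 130.4019317626953), 87.4274673461914)
2900 ((608.9948120117188, 22.3575439453125), (202.28375244140625, 129.28468322753906), 87.43360900878906)
[-5.3   0.01  5.7 ] [-5.15  0.01  9.94] [-2.98  0.   11.14]
```

```bash
sed -i 's/^YAW=.*/YAW=np.deg2rad(87.3);O=np.array([.6104,.0335,0])/' h.py; python3 - <<'E'
from plant import status
from h import *
s=status.observe();report(s)
p=pw(-185,-42,110);print(shift(s,p))
r=state(s)[1]
for a,b in(((-185,-42,110),(-150,-42,80)),((-150,-42,80),(-126,-42,86)),((-126,-42,86),(-117.9,-42,94.5))): print((r.inv().apply(pw(*b)-pw(*a))*100).round(2))
# lift arc: contact distance const
last=np.array([-114,105.])
for al in np.arange(.1,2.0,.1):
  l=np.array([74-188*np.cos(al),105+188*np.sin(al)]);d=l-last;last=l
  v=Rp().apply([d[0]/10,0,d[1]/10]);print(round(al,1),r.inv().apply(v).round(2))
E
```

```text
t 7.85 tcp_p mm [-180.   -42.2  190. ] tool axes in printer(cols x y z)
 [[ 0.732  0.     0.681]
 [ 0.002 -1.    -0.001]
 [ 0.681  0.002 -0.732]] F [-0.1  0.8 -0.3] q [ 0.25  0.71  0.31  1.51 -0.86  1.45  0.82] op 0.0004
[-5.81 -0.04  5.52]
[ 0.52 -0.01  4.58]
[2.17 0.   1.19]
[ 1.17  0.   -0.07]
0.1 [ 1.35  0.   -1.31]
0.2 [ 1.47  0.   -1.17]
0.3 [ 1.58  0.   -1.02]
0.4 [ 1.67  0.   -0.85]
0.5 [ 1.75  0.   -0.68]
0.6 [ 1.81  0.   -0.5 ]
0.7 [ 1.85  0.   -0.32]
0.8 [ 1.87  0.   -0.13]
0.9 [1.88 0.   0.05]
1.0 [1.86 0.   0.24]
1.1 [1.83 0.   0.43]
1.2 [1.78 0.   0.61]
1.3 [1.71 0.   0.78]
1.4 [1.62 0.   0.95]
1.5 [1.52 0.   1.1 ]
1.6 [1.4  0.   1.25]
1.7 [1.27 0.   1.38]
1.8 [ 1.13 -0.    1.5 ]
1.9 [ 0.97 -0.    1.61]
```

>>> {"op": "move_arm", "data": {
  "rows": [
    [[-2.9, 0, 2.75], [0, 0, 0], 1],
    [[-2.9, 0, 2.75], [0, 0, 0], 1],
    [[0.25, 0, 2.3], [0, 0, 0], 1],
    [[0.25, 0, 2.3], [0, 0, 0], 1],
    [[0, 0, 0], [0, 0, 0], 1],
    [[1.1, 0, 0.6], [0, 0, 0], 1],
    [[1.1, 0, 0.6], [0, 0, 0], 1],
    [[0, 0, 0], [0, 0, 0], 1]
  ]
}}

```text
time: 8.65
ee_pos: [0.6469, -0.0946, 0.0871]
eef_rot: [0.673, 0.642, 0.266, -0.252]
contact_force: [0.3, -0.1, 0.0]
opening: 0.0006
finger_force: 0.0
```

```bash
python3 - <<'E'
from plant import status,camera
from h import *
s=status.observe();report(s)
print(shift(s,pw(-117.9,-42,94.5)))
E
```

```text
t 8.65 tcp_p mm [-126.2  -42.4   87.1] tool axes in printer(cols x y z)
 [[ 0.731 -0.001  0.682]
 [ 0.001 -1.    -0.003]
 [ 0.682  0.003 -0.731]] F [ 0.3 -0.1  0. ] q [ 0.21  0.8   0.26  1.61 -0.93  1.27  0.9 ] op 0.0006
[ 1.11 -0.04  0.03]
```

Nothing touched yet. I'll bring the finger up under the lip and start the lift slowly.

>>> {"op": "move_arm", "data": {
  "rows": [
    [[0.6, 0, 0], [0, 0, 0], 1],
    [[0.5, 0, 0], [0, 0, 0], 1],
    [[0.45, 0, -0.45], [0, 0, 0], 1],
    [[0.45, 0, -0.45], [0, 0, 0], 1],
    [[0.45, 0, -0.4], [0, 0, 0], 1],
    [[0.75, 0, -0.6], [0, 0, 0], 1],
    [[0.75, 0, -0.6], [0, 0, 0], 1],
    [[0, 0, 0], [0, 0, 0], 1]
  ]
}}

```text
time: 9.45
ee_pos: [0.6469, -0.0856, 0.1318]
eef_rot: [0.674, 0.641, 0.266, -0.251]
contact_force: [-0.8, -3.4, -1.0]
opening: 0.0003
finger_force: 1.3
```

```bash
python3 - <<'E'
from plant import status,camera
from h import *
s=status.observe();report(s)
c=camera("scene");w=cloud(c);q=to_p(w.reshape(-1,3)).reshape(w.shape)
m=(q[...,0]<70)&(q[...,0]>-110)&(q[...,1]<55)&(q[...,1]>10)&(q[...,2]>100)&(q[...,2]<190)
k=np.polyfit(q[m][:,0],q[m][:,2],1);print(m.sum(),"slope angle",-np.arctan(k[0]))
E
```

```text
t 9.45 tcp_p mm [-117.3  -42.1  131.8] tool axes in printer(cols x y z)
 [[ 0.732 -0.004  0.681]
 [-0.001 -1.    -0.004]
 [ 0.681  0.002 -0.732]] F [-0.8 -3.4 -1. ] q [ 0.19  0.74  0.27  1.61 -0.91  1.31  0.85] op 0.0003
1549 slope angle 0.18917959500677967
```

>>> {"op": "move_arm", "data": {
  "rows": [
    [[0.79, 0, -0.51], [0, 0, 0], 1],
    [[0.79, 0, -0.51], [0, 0, 0], 1],
    [[0.84, 0, -0.43], [0, 0, 0], 1],
    [[0.84, 0, -0.43], [0, 0, 0], 1],
    [[0.88, 0, -0.34], [0, 0, 0], 1],
    [[0.88, 0, -0.34], [0, 0, 0], 1],
    [[0.9, 0, -0.25], [0, 0, 0], 1],
    [[0.9, 0, -0.25], [0, 0, 0], 1],
    [[0.92, 0, -0.16], [0, 0, 0], 1],
    [[0.92, 0, -0.16], [0, 0, 0], 1],
    [[0.94, 0, -0.07], [0, 0, 0], 1],
    [[0.94, 0, -0.07], [0, 0, 0], 1],
    [[0.94, 0, 0.02], [0, 0, 0], 1],
    [[0.94, 0, 0.02], [0, 0, 0], 1],
    [[0.93, 0, 0.12], [0, 0, 0], 1],
    [[0.93, 0, 0.12], [0, 0, 0], 1]
  ]
}}

```text
time: 11.1
ee_pos: [0.6504, -0.0021, 0.2515]
eef_rot: [0.674, 0.641, 0.265, -0.252]
contact_force: [0.6, -0.8, -1.5]
opening: 0.0004
finger_force: 0.4
```

```bash
python3 - <<'E'
from plant import status,camera
from h import *
s=status.observe();report(s)
c=camera("scene");w=cloud(c);q=to_p(w.reshape(-1,3)).reshape(w.shape)
m=(q[...,0]<90)&(q[...,0]>-110)&(q[...,1]<55)&(q[...,1]>0)&(q[...,2]>120)&(q[...,2]<290)
k=np.polyfit(q[m][:,2],q[m][:,0],1);print(m.sum(),"from vertical",np.arctan(k[0]))
E
```

```text
t 11.1 tcp_p mm [-33.7 -41.7 251.5] tool axes in printer(cols x y z)
 [[ 0.732 -0.004  0.682]
 [-0.003 -1.    -0.002]
 [ 0.682 -0.    -0.732]] F [ 0.6 -0.8 -1.5] q [ 0.06  0.55  0.27  1.62 -0.89  1.35  0.63] op 0.0004
975 from vertical -0.5818791399083098
```

>>> {"op": "move_arm", "data": {
  "rows": [
    [[0.92, 0, 0.21], [0, 0, 0], 1],
    [[0.92, 0, 0.21], [0, 0, 0], 1],
    [[0.89, 0, 0.3], [0, 0, 0], 1],
    [[0.89, 0, 0.3], [0, 0, 0], 1],
    [[0.86, 0, 0.39], [0, 0, 0], 1],
    [[0.86, 0, 0.39], [0, 0, 0], 1],
    [[0.82, 0, 0.47], [0, 0, 0], 1],
    [[0.82, 0, 0.47], [0, 0, 0], 1],
    [[0.77, 0, 0.54], [0, 0, 0], 1],
    [[0.77, 0, 0.54], [0, 0, 0], 1],
    [[0.72, 0, 0.6], [0, 0, 0], 1],
    [[0.72, 0, 0.6], [0, 0, 0], 1],
    [[0.7, 0, 0.6], [0, 0, 0], 1],
    [[0.7, 0, 0.6], [0, 0, 0], 1],
    [[0.65, 0, 0.6], [0, 0, 0], 1],
    [[0.5, 0, 0.5], [0, 0, 0], 1],
    [[0, 0, 0], [0, 0, 0], 1],
    [[0, 0, 0], [0, 0, 0], 1]
  ]
}}

```text
time: 12.95
ee_pos: [0.6577, 0.1383, 0.2827]
eef_rot: [0.675, 0.641, 0.265, -0.252]
contact_force: [-0.9, 0.1, 0.3]
opening: 0.0007
finger_force: 0.0
```

```bash
python3 - <<'E'
from plant import status,camera
from h import *
s=status.observe();report(s)
c=camera("scene");w=cloud(c);q=to_p(w.reshape(-1,3)).reshape(w.shape)
m=(q[...,0]<190)&(q[...,0]>40)&(q[...,1]<55)&(q[...,1]>0)&(q[...,2]>120)&(q[...,2]<290)
k=np.polyfit(q[m][:,2],q[m][:,0],1);print(m.sum(),"from vertical",np.arctan(k[0]))
cv2.imwrite("pics/s3.png",c["color"][...,::-1])
E
```

```text
t 12.95 tcp_p mm [106.9 -42.3 282.7] tool axes in printer(cols x y z)
 [[ 0.732 -0.004  0.681]
 [-0.003 -1.    -0.003]
 [ 0.681 -0.    -0.732]] F [-0.9  0.1  0.3] q [-0.13  0.48  0.23  1.66 -0.93  1.23  0.45] op 0.0007
600 from vertical 0.39910421821882963
```

View pics/s3.png

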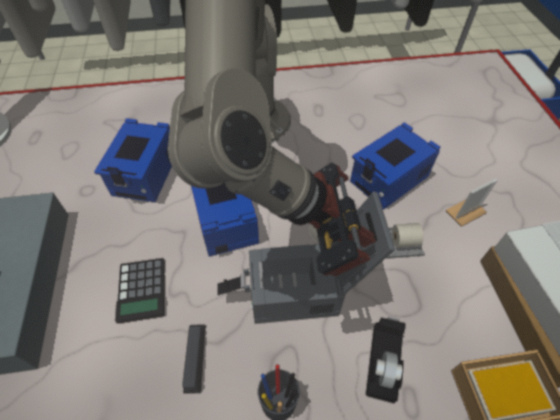

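The picture shows the cover right back at (370,245), measured at about 1.95 rad, and the lever down at (230,285). I'll back off, straighten the tool and go to the roll.

>>> {"op": "move_arm", "data": {
  "rows": [
    [[0, 0, -4], [0, 0, 0], 0.1],
    [[0, 0, -4], [0, 0, 0], 0.1],
    [[0, 0, -4], [0, 0, 0], 0.1],
    [[0, 0, 0], [0, -0.15, 0], 0.1],
    [[0, 0, 0], [0, -0.15, 0], 0.1],
    [[0, 0, 0], [0, -0.15, 0], 0.1],
    [[0, 0, 0], [0, -0.15, 0], 0.1],
    [[0, 0, 0], [0, -0.15, 0], 0.1],
    [[0, 0, 0], [0, 0, 0], 0.1],
    [[0, 0, 0], [0, 0, 0], 0.1]
  ]
}}

```text
time: 14.0
ee_pos: [0.6534, 0.0577, 0.3703]
eef_rot: [0.724, 0.689, 0.0, -0.001]
contact_force: [-0.3, 0.0, -0.2]
opening: 0.0766
finger_force: 0.0
```

```bash
python3 - <<'E'
from plant import status,camera
from h import *
s=status.observe();report(s);print(shift(s,np.array([.5165,.29,.37])))
for n in("scene","top"):
  c=camera(n);w=cloud(c).reshape(-1,3)
  v=w[(abs(w[:,0]-.515)<.07)&(abs(w[:,1]-.288)<.1)]
  a=v[(v[:,2]>.055)&(v[:,2]<.072)];b=v[(v[:,2]>.003)&(v[:,2]<.08)]
  for k in(a,b):
    if len(k)>9: print(n,len(k),cv2.minAreaRect((k[:,:2]*1000).astype(np.float32)))
  w=w[(w[:,2]>.098)&(w[:,2]<.112)];q=to_p(w);q=w[(abs(q[:,0])<125)&(abs(q[:,1])<75)];print(len(q),cv2.minAreaRect((q[:,:2]*1000).astype(np.float32)))
E
```

```text
t 14.0 tcp_p mm [ 26.2 -41.8 370.3] tool axes in printer(cols x y z)
 [[ 1.    -0.002  0.002]
 [-0.002 -1.     0.001]
 [ 0.002 -0.001 -1.   ]] F [-0.3  0.  -0.2] q [-0.47  0.37  0.41  1.44 -0.15  1.36 -0.11] op 0.0766
[ 22.53 -14.81   0.07]
scene 349 ((516.9678344726562, 325.4255065917969), (59.173892974853516, 42.94457244873047), 87.04367065429688)
scene 1044 ((518.2854614257812, 306.477783203125), (133.55355834960938, 154.88368225097656), 2.8426918983459473)
3488 ((610.482421875, 21.462745666503906), (201.80584716796875, 132.94993591308594), 86.83711242675781)
top 254 ((513.3428344726562, 326.92913818359375), (58.29022979736328, 45.34758758544922), 88.5796127319336)
top 1564 ((514.23193359375, 288.5262756347656), (139.28955078125, 198.70620727539062), 0.48412996530532837)
673 ((608.31005859375, -40.891624450683594), (133.85716247558594, 75.25679016113281), 3.4502837657928467)
```

>>> {"op": "move_arm", "data": {
  "rows": [
    [[3.5, -2.94, 0], [0, 0, 0], 0.1],
    [[3.5, -2.94, 0], [0, 0, 0], 0.1],
    [[3.5, -2.94, 0], [0, 0, 0], 0.1],
    [[3.5, -2.94, 0], [0, 0, 0], 0.1],
    [[3.5, -2.94, 0], [0, 0, 0], 0.1],
    [[0, 0, 4], [0, 0, 0], 0.1],
    [[0, 0, 0], [0, 0, 0], 0.1],
    [[0, 0, 0], [0, 0, 0], 0.1]
  ]
}}

```text
time: 14.9
ee_pos: [0.5164, 0.2362, 0.3308]
eef_rot: [0.726, 0.687, -0.001, -0.0]
contact_force: [0.1, -0.0, 0.4]
opening: 0.079
finger_force: 0.0
```

```bash
python3 - <<'E'
from plant import status,camera
from h import *
s=status.observe();c=camera("wrist");report(s)
w=cloud(c,wristT(c,s));np.savez("pics/w2.npz",w=w,**c);cv2.imwrite("pics/w2.png",c["color"][...,::-1])
v=w.reshape(-1,3);v=v[(abs(v[:,0]-.515)<.07)&(abs(v[:,1]-.288)<.1)]
for lo,hi in((.045,.075),(.055,.075),(.004,.08),(.022,.04)):
  a=v[(v[:,2]>lo)&(v[:,2]<hi)];print(lo,len(a),np.round(a.mean(0),4),a[:,2].max(),cv2.minAreaRect((a[:,:2]*1000).astype(np.float32)))
E
```

```text
t 14.9 tcp_p mm [198.1 103.4 330.8] tool axes in printer(cols x y z)
 [[ 1.    -0.008 -0.001]
 [-0.008 -1.     0.001]
 [-0.001 -0.001 -1.   ]] F [ 0.1 -0.   0.4] q [-0.79  0.22  0.31  1.7  -0.07  1.23 -0.53] op 0.079
0.045 1856 [0.5143 0.3265 0.0599] 0.06731279505325988 ((513.840576171875, 325.7815246582031), (57.88127899169922, 53.47809600830078), 86.42430877685547)
0.055 1515 [0.5143 0.3265 0.0619] 0.06731279505325988 ((514.2785034179688, 325.82196044921875), (58.2801399230957, 43.981117248535156), 87.27542877197266)
0.004 6148 [0.5122 0.292  0.0294] 0.06731279505325988 ((511.5954284667969, 288.1347351074219), (155.36810302734375, 84.13569641113281), 86.55531311035156)
0.022 490 [0.511  0.2539 0.0355] 0.03999538856464546 ((517.2586669921875, 287.6242980957031), (137.69410705566406, 40.7430305480957), 78.99440002441406)
```

View pics/w2.png

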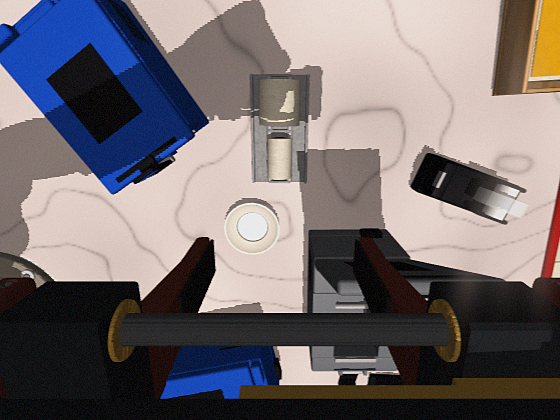

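The wrist view shows the full roll at (283,98) and the used roll at (279,158) in the tray. I'm moving over the full roll.

>>> {"op": "move_arm", "data": {
  "rows": [
    [[3, -0.24, 0], [0, 0, 0], 0],
    [[3, -0.24, 0], [0, 0, 0], 0],
    [[2.93, -0.24, 0], [0, 0, 0], 0],
    [[0, 0, 4], [0, 0, 0], 0],
    [[0, 0, 4], [0, 0, 0], 0],
    [[0, 0, 4], [0, 0, 0], 0],
    [[0, 0, 4], [0, 0, 0], 0],
    [[0, 0, 4], [0, 0, 0], 0],
    [[0, 0, 0], [0, 0, 0], 0],
    [[0, 0, 0], [0, 0, 0], 0]
  ]
}}

```text
time: 15.95
ee_pos: [0.5148, 0.3278, 0.1321]
eef_rot: [0.726, 0.688, 0.0, 0.0]
contact_force: [-0.3, 0.8, -0.8]
opening: 0.0881
finger_force: 0.0
```

```bash
python3 - <<'E'
from plant import status
from h import *
s=status.observe();report(s);print(shift(s,np.array([.5142,.3258,.029])))
E
```

```text
t 15.95 tcp_p mm [289.5 109.3 132.1] tool axes in printer(cols x y z)
 [[ 1.    -0.006  0.   ]
 [-0.006 -1.    -0.001]
 [ 0.     0.001 -1.   ]] F [-0.3  0.8 -0.8] q [-0.84  0.48  0.23  1.82 -0.14  0.85 -0.6 ] op 0.0881
[-0.21 -0.06 10.31]
```

>>> {"op": "move_arm", "data": {
  "rows": [
    [[-0.2, -0.06, 3], [0, 0, 0], 0],
    [[0, 0, 3], [0, 0, 0], 0],
    [[0, 0, 2.5], [0, 0, 0], 0],
    [[0, 0, 1.8], [0, 0, 0], 0],
    [[0, 0, 0], [0, 0, 0], 0],
    [[0, 0, 0], [0, 0, 0], 0.5],
    [[0, 0, 0], [0, 0, 0], 0.5],
    [[0, 0, 0], [0, 0, 0], 0.5],
    [[0, 0, 0], [0, 0, 0], 0.5],
    [[0, 0, 0], [0, 0, 0], 0.5],
    [[0, 0, 0], [0, 0, 0], 0.5]
  ],
  "grip_force": 15
}}

```text
time: 17.05
ee_pos: [0.5139, 0.327, 0.0287]
eef_rot: [0.725, 0.689, 0.002, 0.0]
contact_force: [3.8, 0.2, 6.1]
opening: 0.0556
finger_force: 15.0
```

```bash
python3 - <<'E'
from plant import status
from h import *
s=status.observe();report(s);print(s["finger_force"])
E
```

```text
t 17.05 tcp_p mm [288.6 110.2  28.7] tool axes in printer(cols x y z)
 [[ 1.    -0.004  0.002]
 [-0.004 -1.    -0.003]
 [ 0.002  0.003 -1.   ]] F [3.8 0.2 6.1] q [-0.81  0.63  0.19  1.87 -0.18  0.66 -0.56] op 0.0556
14.99133512377739
```

>>> {"op": "move_arm", "data": {
  "rows": [
    [[0, 0, -2], [0, 0, 0], 0.5],
    [[0, 0, -4], [0, 0, 0], 0.5],
    [[0, 0, -4], [0, 0, 0], 0.5],
    [[0, 0, -4], [0, 0, 0], 0.5],
    [[0, 0, -4], [0, 0, 0], 0.5],
    [[0, 0, -4], [0, 0, 0], 0.5],
    [[0, 0, -4], [0, 0, 0], 0.5],
    [[0, 0, -4], [0, 0, 0], 0.5],
    [[0, 0, -3], [0, 0, 0], 0.5],
    [[0, 0, 0], [0, 0, 0], 0.5]
  ]
}}

```text
time: 18.05
ee_pos: [0.5134, 0.3274, 0.3619]
eef_rot: [0.725, 0.689, 0.003, -0.0]
contact_force: [1.2, -0.1, -1.4]
opening: 0.0556
finger_force: 15.0
```

>>> {"op": "move_arm", "data": {
  "rows": [
    [[-3.7, 1, 0], [0, 0, 0], 0.5],
    [[-3.7, 1, 0], [0, 0, 0], 0.5],
    [[-3.7, 1, 0], [0, 0, 0], 0.5],
    [[-3.7, 1, 0], [0, 0, 0], 0.5],
    [[-3.7, 1, 0], [0, 0, 0], 0.5],
    [[-3.7, 1, 0], [0, 0, 0], 0.5],
    [[-3.7, 1, 0], [0, 0, 0], 0.5],
    [[-3.7, 1, 0], [0, 0, 0], 0.5],
    [[-3.7, 1, 0], [0, 0, 0], 0.5],
    [[-3.7, 1, 0], [0, 0, 0], 0.5],
    [[-3.7, 1, 0], [0, 0, 0], 0.5],
    [[0, 0, 0], [0, 0, 0], 0.5],
    [[0, 0, 0], [0, 0, 0], 0.5]
  ]
}}

```text
time: 19.35
ee_pos: [0.6005, -0.0861, 0.3559]
eef_rot: [0.726, 0.688, -0.001, -0.001]
contact_force: [0.3, -0.1, -0.6]
opening: 0.0555
finger_force: 15.0
```

```bash
python3 - <<'E'
from plant import status,camera
from h import *
s=status.observe();c=camera("wrist");report(s);print(s["finger_force"],c["T_tool_cam"].round(3).tolist())
w=cloud(c,wristT(c,s));np.savez("pics/w3.npz",w=w,**c);cv2.imwrite("pics/w3.png",c["color"][...,::-1])
v=w.reshape(-1,3);q=to_p(v)
m=(abs(q[:,0])<120)&(abs(q[:,1])<80)&(q[:,2]>99)&(q[:,2]<111);a=v[m];print("rim",m.sum(),np.percentile(q[m],[1,50,99],axis=0).round(1).tolist(),cv2.minAreaRect((a[:,:2]*1000).astype(np.float32)))
m=(abs(q[:,0]+19)<60)&(abs(q[:,1])<40)&(q[:,2]>20)&(q[:,2]<95);b=q[m];print("well",m.sum(),np.percentile(b,[1,50,99],axis=0).round(1).tolist())
for lo,hi in((-60,-45),(-45,-25),(-25,-12),(-12,8),(8,25)):
  k=b[(b[:,0]>lo)&(b[:,0]<hi)&(b[:,2]<45)];print(lo,hi,len(k),np.percentile(k,[2,50,98],axis=0).round(1).tolist() if len(k) else "")
E
```

```text
t 19.35 tcp_p mm [-119.9    4.3  355.9] tool axes in printer(cols x y z)
 [[ 1.    -0.006  0.   ]
 [-0.006 -1.     0.003]
 [ 0.    -0.003 -1.   ]] F [ 0.3 -0.1 -0.6] q [-0.34  0.29  0.5   1.59 -0.14  1.3   0.12] op 0.0555
14.989641308784485 [[0.001, 0.959, 0.284, 0.078], [1.0, -0.001, 0.0, 0.001], [0.0, 0.284, -0.959, -0.155], [0.0, 0.0, 0.0, 1.0]]
rim 11885 [[-98.6, -63.4, 102.2], [11.2, -0.0, 105.7], [76.2, 64.5, 108.7]] ((609.0399169921875, 16.405677795410156), (191.48934936523438, 130.38519287109375), 87.23004913330078)
well 4686 [[-71.6, -32.5, 28.8], [-11.4, -0.2, 31.5], [34.7, 33.7, 92.0]]
-60 -45 457 [[-58.9, -32.0, 28.8], [-51.9, -0.2, 30.7], [-45.9, 33.5, 35.8]]
-45 -25 662 [[-44.6, -31.7, 29.3], [-34.9, -0.3, 32.8], [-25.1, 32.8, 40.1]]
-25 -12 447 [[-24.9, -31.0, 29.1], [-18.2, 2.6, 30.8], [-12.5, 33.2, 33.3]]
-12 8 713 [[-11.3, -32.1, 29.2], [-2.5, 1.0, 31.8], [7.6, 33.4, 40.6]]
8 25 621 [[8.8, -32.1, 28.9], [16.7, -0.4, 30.8], [24.7, 33.1, 35.3]]
```

View pics/w3.png

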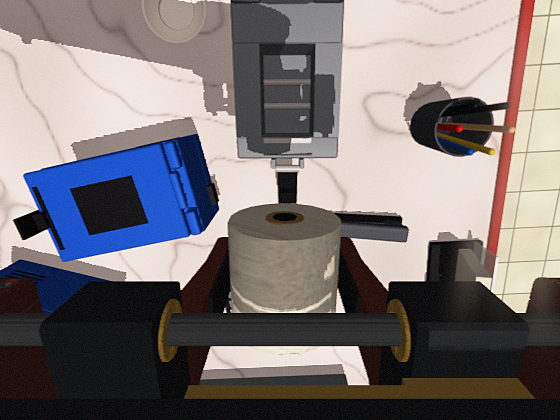

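The wrist view shows the roll held at (285,260) and the open well with both rollers at (287,90). The well edges fit the pose to within 1 mm. Next I'll check the roll's offset in the hand and turn a quarter.

```bash
python3 - <<'E'
from h import *
d=dict(np.load("pics/w3.npz"));t=cloud(d,d["T_tool_cam"])*1000
img=d["color"].astype(int);t=t[200:350,225:345].reshape(-1,3);t=t[~np.isnan(t[:,0])]
k=t[(abs(t[:,1])<26)&(t[:,2]>-48)&(t[:,2]<25)&(t[:,0]>-40)&(t[:,0]<45)]
print(len(k),np.percentile(k,[1,5,50,95,99],axis=0).round(1).tolist())
f=k[(k[:,2]>-25)&(k[:,2]<15)];print("end face x",np.percentile(f[:,0],[5,50,95]).round(1))
for a in(-20,-5,10,22):
  g=k[(abs(k[:,0]-a)<5)&(abs(k[:,1])<6)];print(a,"top z",np.median(g[:,2]).round(1) if len(g) else None)
for lo in(-22,-15,15,22):
  g=f[abs(f[:,1]-lo)<4];print("y",lo,"x",np.median(g[:,0]).round(1) if len(g) else None)
E
```

```text
11545 [[-26.5, -24.9, -36.7], [-8.6, -22.0, -36.1], [17.0, 0.3, -30.9], [28.3, 22.4, 2.0], [28.8, 25.2, 12.8]]
end face x [-7.4 27.9 28.8]
-20 top z -36.0
-5 top z -35.6
10 top z -35.7
22 top z -35.7
y -22 x 19.6
y -15 x 28.1
y 15 x 27.8
y 22 x 26.0
```

>>> {"op": "move_arm", "data": {
  "rows": [
    [[0, 0, 0], [0, 0, 0.143], 0.5],
    [[0, 0, 0], [0, 0, 0.143], 0.5],
    [[0, 0, 0], [0, 0, 0.143], 0.5],
    [[0, 0, 0], [0, 0, 0.143], 0.5],
    [[0, 0, 0], [0, 0, 0.143], 0.5],
    [[0, 0, 0], [0, 0, 0.143], 0.5],
    [[0, 0, 0], [0, 0, 0.143], 0.5],
    [[0, 0, 0], [0, 0, 0.143], 0.5],
    [[0, 0, 0], [0, 0, 0.143], 0.5],
    [[0, 0, 0], [0, 0, 0.143], 0.5],
    [[0, 0, 0], [0, 0, 0.143], 0.5],
    [[0, 0, 0], [0, 0, 0], 0.5],
    [[0, 0, 0], [0, 0, 0], 0.5]
  ]
}}

```text
time: 20.7
ee_pos: [0.6013, -0.0839, 0.3571]
eef_rot: [1.0, -0.024, -0.001, -0.0]
contact_force: [1.0, 0.0, -0.3]
opening: 0.0559
finger_force: 15.0
```

```bash
python3 - <<'E'
from plant import status
from h import *
s=status.observe();report(s);print(shift(s,pw(-17.5,0.6,200)),(state(s)[1].inv()*Rp()).as_matrix().round(3).tolist())
E
```

```text
t 20.7 tcp_p mm [-117.7    3.6  357.1] tool axes in printer(cols x y z)
 [[-0.    -1.     0.001]
 [-1.     0.     0.001]
 [-0.001 -0.001 -1.   ]] F [ 1.   0.  -0.3] q [-0.56  0.34  0.8   1.6  -0.25  1.31 -1.35] op 0.0559
[  0.31 -10.01  15.71] [[-0.0, -1.0, -0.001], [-1.0, 0.0, -0.001], [0.001, 0.001, -1.0]]
```

>>> {"op": "move_arm", "data": {
  "rows": [
    [[0.2, -3.4, 0], [0, 0, 0], 0.5],
    [[0.2, -3.3, 0], [0, 0, 0], 0.5],
    [[0, -3.3, 0], [0, 0, 0], 0.5],
    [[0, 0, 4], [0, 0, 0], 0.5],
    [[0, 0, 4], [0, 0, 0], 0.5],
    [[0, 0, 4], [0, 0, 0], 0.5],
    [[0, 0, 3.5], [0, 0, 0], 0.5],
    [[0, 0, 2.5], [0, 0, 0], 0.5],
    [[0, 0, 0], [0, 0, 0], 0.5],
    [[0, 0, 0], [0, 0, 0], 0.5]
  ]
}}

```text
time: 21.7
ee_pos: [0.6109, 0.0144, 0.1781]
eef_rot: [1.0, -0.026, -0.0, -0.0]
contact_force: [-0.0, 0.0, 0.5]
opening: 0.0555
finger_force: 15.0
```

```bash
python3 - <<'E'
from plant import status,camera
from h import *
s=status.observe();report(s);print(shift(s,pw(-17.5,-0.2,150)))
c=camera("scene");w=cloud(c).reshape(-1,3);q=to_p(w)
m=(q[:,0]>80)&(q[:,0]<190)&(abs(q[:,1])<60)&(q[:,2]>130)&(q[:,2]<285);print(m.sum(),np.percentile(q[m],[2,50,98],axis=0).round(0).tolist())
E
```

```text
t 21.7 tcp_p mm [-19.1  -1.4 178.1] tool axes in printer(cols x y z)
 [[-0.004 -1.     0.   ]
 [-1.     0.004  0.   ]
 [-0.    -0.    -1.   ]] F [-0.   0.   0.5] q [-0.62  0.5   0.68  1.8  -0.38  0.97 -1.41] op 0.0555
[-0.12 -0.16  2.81]
2980 [[86.0, -58.0, 135.0], [121.0, -7.0, 223.0], [151.0, 56.0, 279.0]]
```

>>> {"op": "move_arm", "data": {
  "rows": [
    [[-0.12, -0.16, 0], [0, 0, 0], 0.5],
    [[0, 0, 2.5], [0, 0, 0], 0.5],
    [[0, 0, 2.5], [0, 0, 0], 0.5],
    [[0, 0, 1.5], [0, 0, 0], 0.5],
    [[0, 0, 0], [0, 0, 0], 0.5],
    [[0, 0, 0], [0, 0, 0], 0.5]
  ]
}}

```text
time: 22.35
ee_pos: [0.6103, 0.0157, 0.1136]
eef_rot: [1.0, -0.027, 0.001, -0.0]
contact_force: [0.3, -0.8, -1.2]
opening: 0.0557
finger_force: 15.0
```

```bash
python3 - <<'E'
from plant import status
from h import *
s=status.observe();report(s);print(shift(s,pw(-17.5,-0.2,54.2)))
E
```

```text
t 22.35 tcp_p mm [-17.8  -0.7 113.6] tool axes in printer(cols x y z)
 [[-0.006 -1.     0.   ]
 [-1.     0.006 -0.001]
 [ 0.001 -0.    -1.   ]] F [ 0.3 -0.8 -1.2] q [-0.59  0.58  0.63  1.85 -0.44  0.86 -1.36] op 0.0557
[-0.06 -0.03  5.94]
```

>>> {"op": "move_arm", "data": {
  "rows": [
    [[-0.06, 0, 1], [0, 0, 0], 0.5],
    [[0, 0, 1], [0, 0, 0], 0.5],
    [[0, 0, 1], [0, 0, 0], 0.5],
    [[0, 0, 1], [0, 0, 0], 0.5],
    [[0, 0, 0.8], [0, 0, 0], 0.5],
    [[0, 0, 0.5], [0, 0, 0], 0.5],
    [[0, 0, 0], [0, 0, 0], 0.5],
    [[0, 0, 0], [0, 0, 0], 0.5]
  ]
}}

```text
time: 23.15
ee_pos: [0.6092, 0.0157, 0.0597]
eef_rot: [1.0, -0.027, 0.0, 0.0]
contact_force: [0.0, -0.1, 0.1]
opening: 0.0558
finger_force: 15.0
```

```bash
python3 - <<'E'
from plant import status
from h import *
s=status.observe();report(s);print(shift(s,pw(-17.5,-0.2,54.2)))
E
```

```text
t 23.15 tcp_p mm [-17.9   0.4  59.7] tool axes in printer(cols x y z)
 [[-0.006 -1.    -0.   ]
 [-1.     0.006 -0.   ]
 [ 0.     0.    -1.   ]] F [ 0.  -0.1  0.1] q [-0.55  0.65  0.58  1.88 -0.5   0.76 -1.32] op 0.0558
[ 0.06 -0.04  0.55]
```

>>> {"op": "move_arm", "data": {
  "rows": [
    [[0.05, 0, 0.2], [0, 0, 0], 0.5],
    [[0, 0, 0.2], [0, 0, 0], 0.5],
    [[0, 0, 0.1], [0, 0, 0], 0.5],
    [[0, 0, 0], [0, 0, 0], 0.5]
  ]
}}

```text
time: 23.55
ee_pos: [0.6097, 0.0158, 0.0549]
eef_rot: [1.0, -0.027, 0.0, -0.0]
contact_force: [-0.3, 0.3, 1.8]
opening: 0.0555
finger_force: 15.0
```

>>> {"op": "move_arm", "data": {
  "rows": [
    [[0, 0, 0.1], [0, 0, 0], 0.5],
    [[0, 0, 0], [0, 0, 0], 0.5],
    [[0, 0, 0], [0, 0, 0], 0.5]
  ]
}}

```text
time: 23.85
ee_pos: [0.6098, 0.0157, 0.0548]
eef_rot: [1.0, -0.027, 0.0, -0.0]
contact_force: [-4.1, -0.5, 10.2]
opening: 0.0556
finger_force: 15.0
```

The roll is seated: the upward force rose to 10 N and the tool stopped. I'll open slightly and rise straight up.

>>> {"op": "move_arm", "data": {
  "rows": [
    [[0, 0, 0], [0, 0, 0], 0.33],
    [[0, 0, 0], [0, 0, 0], 0.28],
    [[0, 0, 0], [0, 0, 0], 0.26],
    [[0, 0, 0], [0, 0, 0], 0.26],
    [[0, 0, -0.5], [0, 0, 0], 0.26],
    [[0, 0, -1], [0, 0, 0], 0.26],
    [[0, 0, -2], [0, 0, 0], 0.26],
    [[0, 0, -3], [0, 0, 0], 0.26],
    [[0, 0, -4], [0, 0, 0], 0.26],
    [[0, 0, -4], [0, 0, 0], 0.26],
    [[0, 0, -4], [0, 0, 0], 0.26],
    [[0, 4, 0], [0, 0, 0], 0.26],
    [[0, 4, 0], [0, 0, 0], 0.26],
    [[0, 4, 0], [0, 0, 0], 0.26],
    [[0, 4, -4], [0, 0, 0], 0.26],
    [[0, 0, 0], [0, 0, 0], 0.26],
    [[0, 0, 0], [0, 0, 0], 0.26]
  ]
}}

```text
time: 25.55
ee_pos: [0.6014, -0.1407, 0.2755]
eef_rot: [1.0, -0.028, 0.001, -0.0]
contact_force: [-0.1, 0.4, -0.6]
opening: 0.0649
finger_force: 0.0
```

```bash
python3 - <<'E'
from plant import status,camera
from h import *
s=status.observe();report(s)
for n in("scene","top"):
  c=camera(n);W=cloud(c);w=W.reshape(-1,3);q=to_p(w)
  m=(abs(q[:,0]+18)<45)&(abs(q[:,1])<32)&(q[:,2]>70)&(q[:,2]<97);b=w[m]
  print(n,m.sum(),np.percentile(q[m],[1,50,99],axis=0).round(1).tolist(),to_p(np.r_[np.array(cv2.minAreaRect((b[:,:2]*1000).astype(np.float32))[0])/1000,0]).round(1),cv2.minAreaRect((b[:,:2]*1000).astype(np.float32)))
  m=(q[:,0]>80)&(q[:,0]<190)&(abs(q[:,1])<60)&(q[:,2]>130)&(q[:,2]<285)
  if m.sum()>50:print("cover from vertical",np.arctan(np.polyfit(q[m][:,2],q[m][:,0],1)[0]))
  cv2.imwrite(f"pics/{n}9.png",c["color"][...,::-1])
E
```

```text
t 25.55 tcp_p mm [-174.4    0.8  275.5] tool axes in printer(cols x y z)
 [[-0.009 -1.     0.   ]
 [-1.     0.009 -0.003]
 [ 0.003 -0.    -1.   ]] F [-0.1  0.4 -0.6] q [-0.43  0.42  0.76  1.69 -0.31  1.16 -1.21] op 0.0649
scene 598 [[-50.2, -24.6, 71.0], [-18.7, 4.7, 87.1], [22.2, 31.9, 94.6]] [-17.8   2.9   0. ] ((606.71240234375, 15.816688537597656), (86.34107208251953, 58.281890869140625), 87.29638671875)
cover from vertical 0.38900104507881234
top 341 [[-42.2, -31.6, 70.7], [-16.3, 0.4, 86.3], [9.5, 29.9, 95.1]] [-16.9  -0.6   0. ] ((610.2005004882812, 16.5694522857666), (53.93601608276367, 62.075870513916016), 85.51139068603516)
cover from vertical 0.39100827267850946
```

View pics/scene9.png

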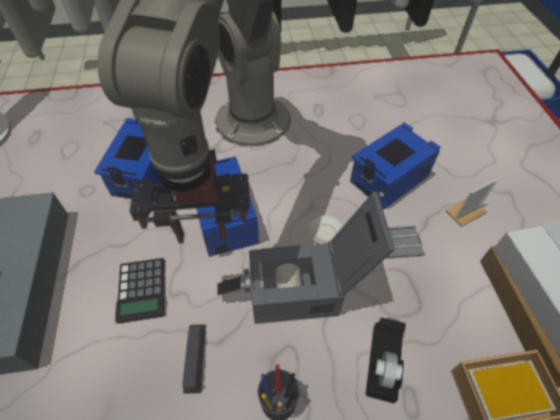

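The roll sits squarely in the well at (290,275) with its top at about 90 mm. The cover is up, the lever is down at (230,285) and the gripper is clear, so I'm handing in.

```bash
python3 -c "
from plant import env
print(env.hand_in())"
```

```text
the job is handed in; nothing more can be done
None
```

I've handed the job in: the latch lever is down at its stop, the cover is up against its stop, and the full roll rests squarely on both rollers in the well, released and clear of the gripper; the hand-in returned no verdict.

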